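# Turn the honing slip end for end in its clamp

## Task

The half-round end of the grey honing stone sticks out of its wooden holder, and the next gouges need the wedge end. Swing the toggle clamp's handle right back to free the stone, turn the stone end for end and lay it flat in its channel with the wedge end sticking out and the other end pushed back against the end stop, then bring the handle upright again to clamp it. Leave the gouges and the lino block beside the holder where they lie.

Things in the scene. Friction and masses are not known exactly. Their poses are not given: they have to be found in the camera images.
- holder: Fixed beech stone holder on the table: a board 206 x 78 mm, top 18 mm above the table, x = -36 to +170. Origin: on the table, under the middle of the laid-home stone. z up; x runs along the channel from its open front, where the stone sticks out roughly towards the robot, to a steel toggle clamp at the back (side plates x = +85 to +140, up to 70 mm high).
- seat (a point): Middle of the channel's floor, 18 mm above the table, straight above the holder's origin, same axes. The channel is 29 mm wide, open at the top and the front, between two cheeks from x = -34 to +62 mm, each 11.5 mm thick, whose tops are 8 mm above the floor. Their inner top edges are bevelled, so the mouth is 35 mm wide.
- end_stop (a point): Middle of the front face of the wooden end stop at the back of the channel, at holder x = +70 mm; the stop is 12 mm thick, 52 mm wide and its top is 40 mm above the table. A stone pushed back against it is home.
- clamp_foot (a point): Fixed point on top of the laid stone (46 mm above the table, holder x = +20 mm) where the rubber foot of the clamp bar presses while clamped. The clamped bar lies level above the stone from here back to the clamp, 19 mm wide, 46 to 86 mm above the table. With the handle right back the bar stands up at holder x = +75 to +120 mm, reaching 150 mm high, clear of the stone.
- clamp_handle (a joint): Handle of the toggle clamp, rad: 0 = upright at its stop, clamped; 1.0 = leaning right back, away from the stone (towards holder +x), at its stop. It swings about the holder's y axis through handle_pivot and stays where it is left; 3 to 8 N at the grip moves it. Below 0.07 it is past dead centre and the foot presses; the bar is 0.18 rad up at 0.25, 0.53 at 0.5 and 1.46 at 1.0.
- handle_pivot (a point): Fixed pivot of the clamp handle: holder x = +120.5 mm, y = 0, 51 mm above the table; axes as the holder's.
- handle_grip (a point): Point to take in the middle of the handle's black plastic grip, 75 mm from the pivot. z points along the handle away from the pivot, y is the pivot axis. The grip is oval, 16 mm wide along y, 19 mm along x, and reaches from 38 to 98 mm from the pivot. Pinched across y it can turn between the fingers as the handle swings.
- slip_center (a point): Middle (half-way up) of the honing stone, a grey bar 140 mm long (x), 26 wide (y), 28 high (z), 0.18 to 0.29 kg, balancing 3 mm from here towards -x. Sides flat and parallel from x = -36 to +36; from above the +x end tapers to an upright wedge edge, the -x end to a half-round nose 16 mm wide. In the channel it stands 20 mm proud of the cheeks; laid home, its middle is 32 mm above the holder's origin.
- slip_wedge_tip (a point): Middle of the upright edge of the stone's wedge end, 70 mm from the stone's middle.
- slip_round_tip (a point): Middle of the stone's half-round nose, 70 mm from the stone's middle on the other side.
- gouge0: Loose lino gouge with a wooden mushroom handle, 108 x 26 x 26 mm, lying to the left of the holder (bystander). Origin under its middle.
- gouge1: Loose lino gouge, as gouge0, lying to the right of the holder (bystander).
- gouge2: Loose lino gouge with a dark handle, as gouge0, lying to the left of the clamp (bystander).
- lino_block_sea: Loose cut lino block, 90 x 68 x 13 mm, lying to the right of the clamp (bystander). Origin under its middle.
Things that resemble listed ones, but are neither listed nor needed, are in the scene too. What is shaped like the part that bears slip_center but pink is not meant.

How it is judged:
By the outcome, as a careful person would: the job done as asked, in the order asked, and still so for the second after the job is handed in, with the robot touching nothing.
It also fails if it takes over 67 s, if anything falls off the work surface, if the arm or the gripper's body presses on something with over 40 N, if the wrist force passes 120 N, or if a joint passes its speed limit or range.

## Robot

A 6-joint arm with a two-finger parallel gripper is mounted at the origin on a cart in front of the work surface, level with it; the furniture and walls round the work are solid. World frame = base frame: x ahead of the robot, y to its left, z up, the work surface at z = 0. Lengths are in mm, angles in degrees, forces in N, time in s.
With the tool pointing down it reaches from about 350 to 850 mm from the base axis. Payload 8.1 kg.
Tool frame: the origin (TCP) lies on the centre line of the jaws, within the pads' length; the fingertips stand 19 mm ahead of it and the grasp point (between the pads) is the TCP; z points along the fingers, y is the line along which they close (so a half turn about z gives the same grasp; the last joint's range is limited). The gripper opens to 85 mm and grips with 20 to 120 N. Pads are 22 mm wide; open, the fingers measure 114 mm over their backs; the gripper's body (76 mm by 85 mm) begins 54 mm behind the grasp point. The pads swing forward as they close: fully open they stand 13 mm farther back than shut.
Start: joints at [-75.825, 7.471, 85.268, -0, 87.261, -4.893], TCP at [196.035, -567.077, 250.292] pointing down, gripper open.
Joint ranges: [-169.43, 169.43], [-51.17, 129.36], [1.28, 143.12], [-76.62, 256.62], [0, 156.53], [-152.29, 152.29]. Speed limits (degrees/s): [136.94, 136.94, 159.86, 180, 180, 180].

## Interface

Orientations are given as [roll, pitch, yaw] about the fixed x, y, z axes, in that order (R = Rz(yaw) Ry(pitch) Rx(roll)).
In Python, from bench import r gives the robot as it stands. The module is installed in compiled form; this text tells all that it offers.
- The arm moves only by the tool servo_tool, never from a script. Its arguments are lists of equal length, an entry for each row: "fingers": the finger opening in m, from 0 to 0.0854; "linear": the shift along the tool's x, y, z in m, a list of three; "rotation": the turn, a rotation vector about the tool's x, y, z in degrees, a list of three. A call has 1 to 10 rows; each row is the pose to reach, as a shift and turn from the pose commanded when the call began, along the tool's axes at that moment; what a row does not reach only later rows make up. A row lasts 1/10 s, in which the tool goes at most 50 mm and 8.59 degrees, less where a joint would pass 70% of its speed; a pose out of reach is approached as far as the arm can. A call with a gripper value outside its range is refused whole. The fingers move at their own pace and stop on an object; "force" is the grip in N (left out, the last holds). Time passes only in rows, so rows that repeat a pose let the fingers close. It gives the time, the measured TCP pose, the force, the opening and the grip force at its end, in the units of the state.
- r.sense(): the state, without advancing time (a new reading comes with each control period).
- r.snapshot(name): name is "scene" or "top" or "wrist"; returns a dict with "frame" (420x560x3 uint8, red, green, blue), "fx", "fy", "cx", "cy" (pixels), "camera_from_world" (4x4, takes a point from world to camera coordinates). Camera axes: x right, y up, looking along -z (the intrinsics and any distortion apply to the point x, -y, -z); pixel columns grow to the right and rows downward; lengths in mm; the calibration is good to about 2 mm. A picture is of the moment at which its call begins. There is no depth.
- r.hand_in(): hands the job in; it is judged then, once.
The state is a dict: "time": time; "joint_pos": joint angles; "qd": joint speeds; "joint_efforts": joint torques, N m; "tool_pos": TCP position; "tcp_rot": TCP orientation; "ft_force": force on the tool from outside, world axes, zero at the start; "wrist_torque": the same for the moment, N m; "finger_gap": finger opening in mm; "grip_force": force on a finger pad.
Only numpy, scipy, OpenCV 4.12 (cv2) and the standard library are available. Lean on these libraries where they do the work, as an engineer would, in place of code of your own. Each camera call takes 0.05 s, during which the arm holds its last target. There are 200 camera calls.

## Working session

There is one attempt and no reset: what is moved stays moved. The work goes in short steps, Python scripts to look and compute and a tool call to move; the robot and the scene stay as the last step left them, time stands still between calls to the robot, and variables do not carry over. Pictures are saved under pics/ and viewed, at most 10 in all, crops included, and the job is handed in when it is done.

Besides the shell and the picture viewer there is one more tool, called as a command line: name --argument value ..., lists and objects as JSON in quotes. servo_tool: Moves the arm, as the interface text tells. Its arguments: {"type":"object","properties":{"fingers":{"type":"array","items":{"type":"number"}},"linear":{"type":"array","items":{"type":"array","items":{"type":"number"}}},"rotation":{"type":"array","items":{"type":"array","items":{"type":"number"}}},"force":{"type":"number"}},"required":["fingers","linear","rotation"]}

```bash
mkdir -p pics; cat > h.py <<'E'
import numpy as np, cv2
from bench import r
def snap(n,f):
    s=r.snapshot(n); cv2.imwrite(f'pics/{f}.png',cv2.cvtColor(np.ascontiguousarray(s['frame']),cv2.COLOR_RGB2BGR)); 
    import pickle; s={k:s[k] for k in s}; pickle.dump(s,open(f'pics/{f}.pkl','wb')); return s
def load(f):
    import pickle; return pickle.load(open(f'pics/{f}.pkl','rb'))
def world(s,u,v,z):
    T=np.array(s['camera_from_world']); R,t=T[:3,:3],T[:3,3]
    d=R.T@np.array([(u-s['cx'])/s['fx'],-(v-s['cy'])/s['fy'],-1]); c=-R.T@t
    return c+d*(z-c[2])/d[2]
def pix(s,p):
    T=np.array(s['camera_from_world']); q=T[:3,:3]@np.array(p)+T[:3,3]
    return np.array([s['cx']+s['fx']*q[0]/-q[2], s['cy']+s['fy']*(-q[1])/-q[2]])
E
python3 - <<'E'
from h import *
for n in ['scene','top']:
    s=snap(n,n+'0'); print(n,{k:(np.round(s[k],3).tolist()) for k in s if k!='frame'})
a=cv2.imread('pics/top0.png');b=cv2.imread('pics/scene0.png')
cv2.imwrite('pics/top0b.png',cv2.resize(a,(800,600),interpolation=cv2.INTER_CUBIC))
print(r.sense())
E
```

```text
scene {'fx': 434.843, 'fy': 434.843, 'cx': 290.695, 'cy': 205.813, 'camera_from_world': [[-0.759, -0.651, -0.014, 406.998], [0.487, -0.581, 0.652, -324.775], [-0.433, 0.488, 0.758, -702.091], [0.0, 0.0, 0.0, 1.0]]}
top {'fx': 532.095, 'fy': 532.095, 'cx': 282.616, 'cy': 210.072, 'camera_from_world': [[0.065, -0.998, 0.002, -41.799], [0.975, 0.064, 0.215, -538.807], [-0.214, -0.012, 0.977, -937.356], [0.0, 0.0, 0.0, 1.0]]}
{'time': 0.1, 'joint_pos': array([-7.58267824e+01,  7.51081328e+00,  8.53232332e+01, -4.14058389e-04,
        8.72621900e+01, -4.89355101e+00]), 'qd': array([ 0.04456602, -0.09025933, -0.11361561,  0.02457698, -0.01274356,
       -0.04012872]), 'joint_efforts': array([ 2.28032033e-03, -5.70954502e+01, -5.01940942e+01, -1.07418891e-04,
        8.07575852e-03,  8.36852422e-06]), 'tool_pos': array([ 195.90096781, -566.62381401,  249.34712025]), 'tcp_rot': array([-1.79904079e+02, -7.79737533e-03,  1.90667822e+01]), 'ft_force': array([ 0.22805838, -0.34255004,  0.03409352]), 'wrist_torque': array([ 0.03352022,  0.0181344 , -0.01523166]), 'grip_force': 0.0, 'finger_gap': 85.6107364400811}
```

View pics/top0b.png

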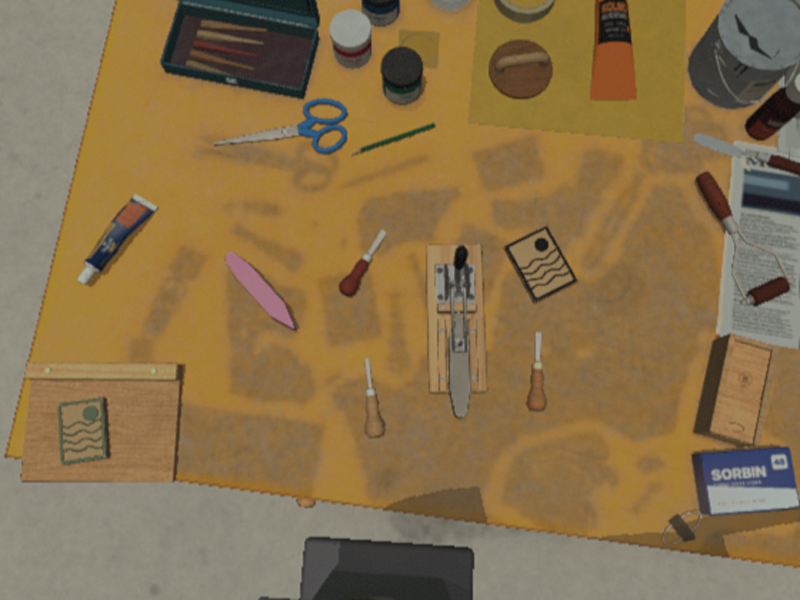

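View pics/scene0.png

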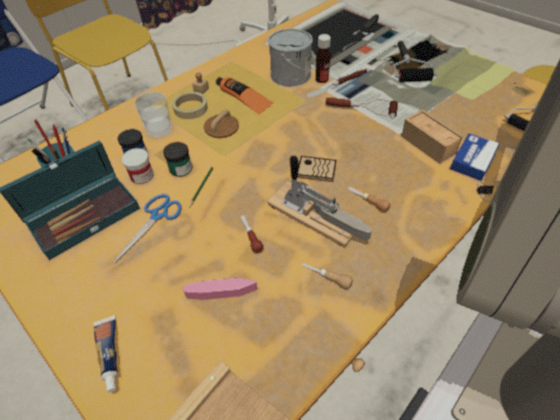

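The top view shows the grey stone in the holder, centred at about (460,350), with its nose at (460,415). The black handle grip is at (460,258), and the pink stone at (260,290) is a decoy. The only stone-shaped candidates are grey (460,350) and pink (260,290), so I choose the grey one and check it in a close crop.

```bash
python3 - <<'E'
from h import *
a=cv2.imread('pics/top0.png')[160:300,270:370]
a=cv2.resize(a,None,fx=4.2,fy=4.2,interpolation=cv2.INTER_CUBIC)
b=cv2.imread('pics/scene0.png')[140:250,255:385]
b=cv2.resize(b,None,fx=2.8,fy=2.8,interpolation=cv2.INTER_CUBIC)
c=np.zeros((588,790,3),np.uint8); c[:a.shape[0],:420]=a[:588]; c[:308,424:424+364]=b
cv2.imwrite('pics/crop1.png',c)
E
```

```text
(no output)
```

View pics/crop1.png

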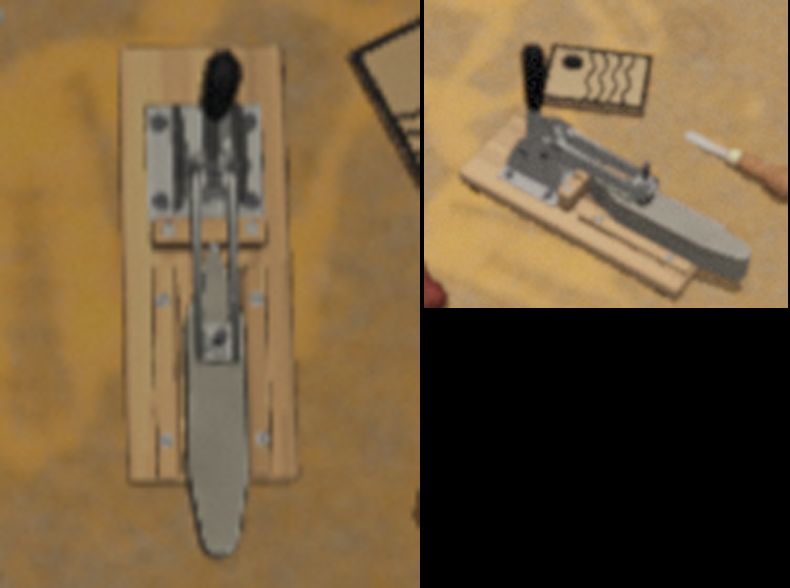

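The crop confirms the grey stone in the channel with its half-round nose at crop (219,555) and the clamp foot at (219,340). The board corners are (120,46), (280,46), (298,480) and (129,483). I'll fit the holder pose from these.

```bash
python3 - <<'E'
from h import *
from scipy.optimize import least_squares
s=load('top0')
f=lambda u,v:np.array([270+u/4.2,160+v/4.2])
P=[((170,39,18),(120,46)),((170,-39,18),(280,46)),((-36,-39,18),(298,480)),((-36,39,18),(129,483)),((-70,0,46),(219,553)),((70,26,40),(153,244-24)),((70,-26,40),(267,241-24))]
for k in P: print(k[0],np.round(world(s,*f(*k[1]),k[0][2]),1))
def H(p):
    a=p[2];return lambda q:np.array([p[0]+np.cos(a)*q[0]-np.sin(a)*q[1],p[1]+np.sin(a)*q[0]+np.cos(a)*q[1],q[2]])
res=lambda p:np.concatenate([pix(s,H(p)(q))-f(*c) for q,c in P[:5]])
o=least_squares(res,[500,-80,0]);print(o.x[:2],np.degrees(o.x[2]),np.round(o.fun,2))
h=H(o.x)
for q in [(0,0,46),(20,0,46),(70,0,46),(120.5,0,126),(120.5,0,149),(-36,39,18),(170,39,18)]:
    c=pix(s,h(q));print(q,np.round(h(q),1),np.round((c-[270,160])*4.2))
# scene check
s2=load('scene0')
for q in [(120.5,0,149),(-36,39,18),(170,39,18),(-70,0,46)]: print(np.round((pix(s2,h(q))-[255,140])*2.8+[424,0]))
E
```

```text
(170, 39, 18) [630.6 -32.7  18. ]
(170, -39, 18) [ 635.5 -108.1   18. ]
(-36, -39, 18) [ 431.9 -124.9   18. ]
(-36, 39, 18) [425.5 -48.7  18. ]
(-70, 0, 46) [394.9 -88.9  46. ]
(70, 26, 40) [542.9 -52.1  40. ]
(70, -26, 40) [ 547.7 -103.7   40. ]
[464.25881718 -83.76760526] 4.501003482402417 [-0.58 -0.09  0.66 -0.59  0.27  0.24 -0.54  0.09  0.19  0.27]
(0, 0, 46) [464.3 -83.8  46. ] [215. 395.]
(20, 0, 46) [484.2 -82.2  46. ] [214. 350.]
(70, 0, 46) [534.  -78.3  46. ] [211. 240.]
(120.5, 0, 126) [584.4 -74.3 126. ] [220.  84.]
(120.5, 0, 149) [584.4 -74.3 149. ] [225.  69.]
(-36, 39, 18) [425.3 -47.7  18. ] [127. 483.]
(170, 39, 18) [630.7 -31.5  18. ] [118.  46.]
[538.  46.]
[681. 291.]
[460. 169.]
[752. 254.]
```

```bash
cat >> h.py <<'E'
from scipy.spatial.transform import Rotation as Ro
HO=[464.26,-83.77,4.5]
def hw(q,o=None):
    o=o or HO; a=np.radians(o[2]); return np.array([o[0]+np.cos(a)*q[0]-np.sin(a)*q[1],o[1]+np.sin(a)*q[0]+np.cos(a)*q[1],q[2]])
def wh(p):
    a=np.radians(HO[2]); d=np.array(p)[:2]-HO[:2]; return np.array([np.cos(a)*d[0]+np.sin(a)*d[1],-np.sin(a)*d[0]+np.cos(a)*d[1],p[2]])
def delta(q,yaw):
    "tool-frame shift (m) and rotvec (deg) to holder point q, world tool yaw"
    st=r.sense(); R0=Ro.from_euler('xyz',st['tcp_rot'],degrees=True)
    R1=Ro.from_euler('xyz',[180,0,yaw],degrees=True)
    return np.round(R0.inv().apply(hw(q)-st['tool_pos'])/1000,4), np.round((R0.inv()*R1).as_rotvec(degrees=True),2)
def st():
    s=r.sense(); print(round(s['time'],2),'holder xyz',np.round(wh(s['tool_pos']),1),'rot',np.round(s['tcp_rot'],2),'F',np.round(s['ft_force'],1),'gap',round(s['finger_gap'],1),'grip',round(s['grip_force'],1),'j',np.round(s['joint_pos'],1))
E
python3 -c "
from h import *
st();print(delta((120.5,0,245),4.5))"
```

```text
0.1 holder xyz [-305.4 -460.3  249.3] rot [-1.799e+02 -1.000e-02  1.907e+01] F [ 0.2 -0.3  0. ] gap 85.6 grip 0.0 j [-75.8   7.5  85.3  -0.   87.3  -4.9]
(array([ 0.528 , -0.3384,  0.005 ]), array([-0.1 ,  0.  , 14.57]))
```

servo_tool --fingers '[0.0854, 0.0854, 0.0854, 0.0854, 0.0854, 0.0854, 0.0854, 0.0854, 0.0854, 0.0854]' --linear '[[0.04, -0.026, 0], [0.088, -0.056, 0], [0.135, -0.087, 0], [0.182, -0.117, 0], [0.23, -0.147, 0], [0.277, -0.177, 0], [0.324, -0.208, 0], [0.37, -0.238, 0], [0.418, -0.268, 0], [0.46, -0.296, 0.005]]' --rotation '[[0, 0, 2], [0, 0, 4], [0, 0, 6], [0, 0, 8], [0, 0, 10], [0, 0, 12], [0, 0, 14.5], [0, 0, 14.5], [0, 0, 14.5], [0, 0, 14.5]]'

```text
time: 1.1
tool_pos: [504.7, -174.2, 247.9]
tcp_rot: [180.0, -0.0, 4.6]
ft_force: [0.8, -0.9, -0.7]
finger_gap: 85.3
grip_force: 0.0
```

```bash
python3 -c "
from h import *
st();print(delta((120.5,0,245),4.5))"
```

```text
1.1 holder xyz [ 33.3 -93.3 247.9] rot [ 1.7998e+02 -2.0000e-02  4.5700e+00] F [ 0.8 -0.9 -0.7] gap 85.3 grip 0.0 j [-24.5  -2.7  96.   -0.   86.7  60.9]
(array([ 0.0873, -0.0932,  0.0029]), array([ 0.02, -0.02,  0.07]))
```

servo_tool --fingers '[0.0854, 0.0854, 0.0854, 0.0854, 0.0854]' --linear '[[0.028, -0.029, 0], [0.045, -0.047, 0], [0.053, -0.056, 0], [0.055, -0.058, 0], [0.055, -0.058, 0]]' --rotation '[[0, 0, 0], [0, 0, 0], [0, 0, 0], [0, 0, 0], [0, 0, 0]]'

```text
time: 1.6
tool_pos: [553.6, -114.4, 247.5]
tcp_rot: [180.0, 0.0, 4.6]
ft_force: [-1.5, 0.6, 0.1]
finger_gap: 85.4
grip_force: 0.0
```

```bash
python3 -c "
from h import *
s=snap('wrist','w1');st();print(delta((120.5,0,126),4.5))
print({k:(np.round(s[k],3).tolist()) for k in s if k!='frame'})
st()"
```

```text
1.65 holder xyz [ 86.5 -38.  247.6] rot [1.7998e+02 4.0000e-02 4.5200e+00] F [ 0.3 -0.3  1.7] gap 85.8 grip 0.0 j [-16.9   2.2  91.1  -0.   86.7  68.6]
(array([ 0.0341, -0.038 ,  0.1216]), array([0.02, 0.04, 0.02]))
{'fx': 333.889, 'fy': 333.889, 'cx': 281.305, 'cy': 208.245, 'camera_from_world': [[0.08, -0.997, 0.0, -160.035], [0.953, 0.076, -0.292, -481.011], [0.291, 0.024, 0.956, -534.291], [0.0, 0.0, 0.0, 1.0]]}
1.65 holder xyz [ 86.5 -38.  247.6] rot [1.7998e+02 4.0000e-02 4.5200e+00] F [ 0.3 -0.3  1.7] gap 85.8 grip 0.0 j [-16.9   2.2  91.1  -0.   86.7  68.6]
```

View pics/w1.png

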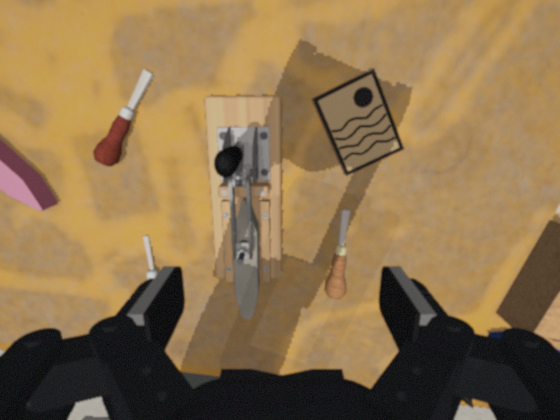

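The wrist view shows the board corners at (206,96), (281,95), (282,277) and (216,278), the grip top at (229,160) and the nose at (247,316). I'll cross-check the pose from these.

```bash
python3 -c "
from h import *
s=load('w1')
for q in [(170,39,18),(170,-39,18),(-36,-39,18),(-36,39,18),(-70,0,40),(120.5,0,145),(120.5,0,126)]: print(q,np.round(pix(s,hw(q)),1))
a=cv2.imread('pics/w1.png')[80:330,180:330];cv2.imwrite('pics/w1c.png',cv2.resize(a,None,fx=2.4,fy=2.4,interpolation=cv2.INTER_CUBIC))
"
```

```text
(170, 39, 18) [203.3  95.8]
(170, -39, 18) [281.2  95.9]
(-36, -39, 18) [280.9 279.8]
(-36, 39, 18) [214.9 279.7]
(-70, 0, 40) [246.9 315.8]
(120.5, 0, 145) [223.8 167. ]
(120.5, 0, 126) [228.  162.5]
```

servo_tool --fingers '[0.0854, 0.0854, 0.0854, 0.0854, 0.0854]' --linear '[[0.02, -0.02, 0], [0.034, -0.038, 0], [0.034, -0.038, 0], [0.034, -0.038, 0], [0.034, -0.038, 0]]' --rotation '[[0, 0, 0], [0, 0, 0], [0, 0, 0], [0, 0, 0], [0, 0, 0]]'

```text
time: 2.15
tool_pos: [584.3, -74.6, 247.8]
tcp_rot: [180.0, 0.0, 4.5]
ft_force: [-0.7, -0.0, 0.3]
finger_gap: 85.1
grip_force: 0.0
```

```bash
python3 -c "
from h import *
st();print(delta((120.5,0,126),4.5))"
```

```text
2.15 holder xyz [120.3  -0.3 247.8] rot [1.7998e+02 2.0000e-02 4.4900e+00] F [-0.7 -0.   0.3] gap 85.1 grip 0.0 j [-12.2   5.9  87.3  -0.   86.9  73.3]
(array([ 0.0002, -0.0003,  0.1218]), array([ 0.02,  0.02, -0.01]))
```

servo_tool --fingers '[0.07, 0.06, 0.05, 0.05, 0.03, 0.01, 0.01, 0.01, 0.01]' --linear '[[0, 0.0005, 0.04], [0, 0.0005, 0.08], [0, 0.0005, 0.11], [0, 0.0005, 0.122], [0, 0.0005, 0.122], [0, 0.0005, 0.122], [0, 0.0005, 0.122], [0, 0.0005, 0.122], [0, 0.0005, 0.122]]' --rotation '[[0, 0, 0], [0, 0, 0], [0, 0, 0], [0, 0, 0], [0, 0, 0], [0, 0, 0], [0, 0, 0], [0, 0, 0], [0, 0, 0]]' --force 25

```text
time: 3.05
tool_pos: [585.8, -72.5, 128.0]
tcp_rot: [-179.9, -0.1, 4.6]
ft_force: [-1.2, 7.9, -0.9]
finger_gap: 15.3
grip_force: 26.0
```

```bash
python3 -c "
from h import *
st();
for t in np.arange(0.1,1.11,.1): print(round(t,1),np.round([75*np.sin(t),75*(1-np.cos(t))],1))"
```

```text
3.05 holder xyz [122.1   1.7 128. ] rot [-1.7991e+02 -1.4000e-01  4.6100e+00] F [-1.2  7.9 -0.9] gap 15.3 grip 26.0 j [-12.1  11.   94.5   0.1  74.5  73.3]
0.1 [7.5 0.4]
0.2 [14.9  1.5]
0.3 [22.2  3.3]
0.4 [29.2  5.9]
0.5 [36.   9.2]
0.6 [42.3 13.1]
0.7 [48.3 17.6]
0.8 [53.8 22.7]
0.9 [58.7 28.4]
1.0 [63.1 34.5]
1.1 [66.8 41. ]
```

servo_tool --fingers '[0.01, 0.01, 0.01, 0.01, 0.01, 0.01, 0.01, 0.01, 0.01, 0.01]' --linear '[[0.0075, -0.002, 0.0004], [0.0149, -0.0025, 0.0015], [0.0222, -0.0025, 0.0033], [0.0292, -0.0025, 0.0059], [0.036, -0.0025, 0.0092], [0.0423, -0.0025, 0.0131], [0.0483, -0.0025, 0.0176], [0.0538, -0.0025, 0.0227], [0.0587, -0.0025, 0.0284], [0.0631, -0.0025, 0.0345]]' --rotation '[[0, 0, 0], [0, 0, 0], [0, 0, 0], [0, 0, 0], [0, 0, 0], [0, 0, 0], [0, 0, 0], [0, 0, 0], [0, 0, 0], [0, 0, 0]]'

```text
time: 4.05
tool_pos: [649.7, -66.9, 94.9]
tcp_rot: [179.9, -0.2, 4.6]
ft_force: [-3.7, -0.9, 6.6]
finger_gap: 15.0
grip_force: 26.8
```

servo_tool --fingers '[0.01, 0.01, 0.01, 0.01]' --linear '[[0.002, 0, 0.003], [0.004, 0, 0.006], [0.004, 0, 0.006], [0.004, 0, 0.006]]' --rotation '[[0, 0, 0], [0, 0, 0], [0, 0, 0], [0, 0, 0]]'

```text
time: 4.45
tool_pos: [653.0, -66.7, 90.4]
tcp_rot: [179.9, -0.2, 4.6]
ft_force: [-12.5, -0.4, 16.5]
finger_gap: 15.3
grip_force: 27.9
```

```bash
python3 -c "
from h import *
st()"
```

```text
4.45 holder xyz [189.5   2.2  90.4] rot [ 1.799e+02 -1.700e-01  4.570e+00] F [-12.5  -0.4  16.5] gap 15.3 grip 27.9 j [-10.3  22.7  84.4  -0.1  72.6  75.2]
```

servo_tool --fingers '[0.03, 0.05, 0.05, 0.05, 0.05, 0.05, 0.05, 0.05]' --linear '[[-0.002, 0, -0.003], [-0.002, 0, -0.005], [-0.002, 0, -0.02], [-0.002, 0, -0.055], [-0.002, 0, -0.09], [-0.002, 0, -0.115], [-0.002, 0, -0.12], [-0.002, 0, -0.12]]' --rotation '[[0, 0, 0], [0, 0, 0], [0, 0, 0], [0, 0, 0], [0, 0, 0], [0, 0, 0], [0, 0, 0], [0, 0, 0]]'

```text
time: 5.25
tool_pos: [650.6, -66.2, 207.6]
tcp_rot: [179.9, -0.2, 4.6]
ft_force: [-0.5, -0.4, 0.0]
finger_gap: 49.8
grip_force: 0.0
```

servo_tool --fingers '[0.05, 0.05, 0.05, 0.05, 0.05, 0.05, 0.05, 0.05, 0.05]' --linear '[[-0.02, 0, 0], [-0.055, 0, 0], [-0.09, 0, 0], [-0.125, 0, 0], [-0.16, 0, 0], [-0.18, 0, 0], [-0.185, 0, 0], [-0.188, 0, 0], [-0.188, 0, 0]]' --rotation '[[0, 0, 0], [0, 0, 0], [0, 0, 0], [0, 0, 0], [0, 0, 0], [0, 0, 0], [0, 0, 0], [0, 0, 0], [0, 0, 0]]'

```text
time: 6.15
tool_pos: [462.4, -81.0, 204.9]
tcp_rot: [-180.0, 0.0, 4.6]
ft_force: [-0.3, 0.4, 0.4]
finger_gap: 49.7
grip_force: 0.0
```

```bash
python3 -c "
from h import *
st();s=snap('wrist','w2');t=snap('top','t2');st();print(delta((-3,0,48),4.5))
for q in [(-36,13,46),(36,13,46),(36,-13,46),(-36,-13,46),(-36,39,18),(-36,-39,18),(70,0,46),(0,0,46)]: print(q,np.round(pix(s,hw(q)),1))
a=cv2.imread('pics/t2.png')[160:300,270:370]
a=cv2.resize(a,None,fx=4.2,fy=4.2,interpolation=cv2.INTER_CUBIC)[:588]
b=cv2.resize(cv2.imread('pics/w2.png'),None,fx=.67,fy=1,interpolation=cv2.INTER_AREA)
c=np.zeros((588,799,3),np.uint8);c[:,:420]=a;c[:420,424:]=b[:,:375]
cv2.imwrite('pics/c2.png',c)"
```

```text
6.15 holder xyz [ -1.6   2.9 204.9] rot [-1.7998e+02  2.0000e-02  4.5700e+00] F [-0.3  0.4  0.4] gap 49.7 grip 0.0 j [-16.2 -11.7 108.7   0.   83.   69.2]
6.25 holder xyz [ -1.2   2.9 205.1] rot [-1.7999e+02  1.0000e-02  4.5800e+00] F [-0.6  0.5  0.1] gap 50.3 grip 0.0 j [-16.2 -11.7 108.7   0.   83.   69.2]
(array([-0.0018,  0.0029,  0.1571]), array([-0.01,  0.01,  0.08]))
(-36, 13, 46) [268.3 231.3]
(36, 13, 46) [267.4 150.9]
(36, -13, 46) [298.4 151. ]
(-36, -13, 46) [297.1 231.3]
(-36, 39, 18) [242.9 221. ]
(-36, -39, 18) [322.3 221.2]
(70, 0, 46) [283.  108.7]
(0, 0, 46) [282.8 192.6]
```

View pics/w2.png

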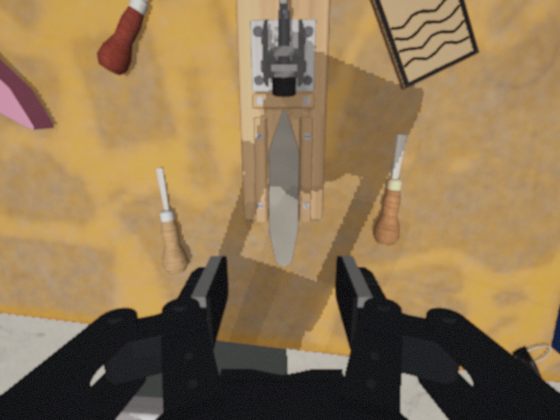

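The bar is up and the stone is free, with its middle at about (284,190) and its wedge tip at (284,112). I'll descend to grip it.

servo_tool --fingers '[0.05, 0.05, 0.05, 0.05, 0.05, 0.05, 0.05]' --linear '[[-0.002, 0.003, 0.03], [-0.002, 0.003, 0.07], [-0.002, 0.003, 0.11], [-0.002, 0.003, 0.14], [-0.002, 0.003, 0.153], [-0.002, 0.003, 0.155], [-0.002, 0.003, 0.155]]' --rotation '[[0, 0, 0], [0, 0, 0], [0, 0, 0], [0, 0, 0], [0, 0, 0], [0, 0, 0], [0, 0, 0]]' --force 45

```text
time: 6.95
tool_pos: [461.4, -84.4, 51.2]
tcp_rot: [180.0, -0.0, 4.6]
ft_force: [0.1, -0.7, 0.4]
finger_gap: 50.1
grip_force: 0.0
```

```bash
python3 -c "
from h import *
st()"
```

```text
6.95 holder xyz [-2.9 -0.4 51.2] rot [ 1.7998e+02 -4.0000e-02  4.5800e+00] F [ 0.1 -0.7  0.4] gap 50.1 grip 0.0 j [-16.6  -1.4 116.5  -0.   64.9  68.8]
```

servo_tool --fingers '[0.05, 0.04, 0.03, 0.02, 0.02, 0.02, 0.02, 0.02]' --linear '[[0, 0, 0.0015], [0, 0, 0.0025], [0, 0, 0.0025], [0, 0, 0.0025], [0, 0, 0.0025], [0, 0, 0.0025], [0, 0, 0.0025], [0, 0, 0.0025]]' --rotation '[[0, 0, 0], [0, 0, 0], [0, 0, 0], [0, 0, 0], [0, 0, 0], [0, 0, 0], [0, 0, 0], [0, 0, 0]]' --force 45

```text
time: 7.75
tool_pos: [461.1, -84.1, 48.8]
tcp_rot: [-180.0, -0.1, 4.6]
ft_force: [-1.7, 3.4, 6.5]
finger_gap: 24.8
grip_force: 44.8
```

```bash
python3 -c "
from h import *
st()"
```

```text
7.75 holder xyz [-3.1 -0.1 48.8] rot [-1.80e+02 -8.00e-02  4.57e+00] F [-1.7  3.4  6.5] gap 24.8 grip 44.8 j [-16.6  -1.3 116.6   0.   64.6  68.8]
```

servo_tool --fingers '[0.02, 0.02, 0.02, 0.02, 0.02, 0.02, 0.02, 0.02, 0.02, 0.02]' --linear '[[0, 0, -0.005], [0, 0, -0.015], [0, 0, -0.03], [0, 0, -0.045], [-0.01, 0, -0.06], [-0.025, 0, -0.07], [-0.035, 0, -0.07], [-0.04, 0, -0.07], [-0.04, 0, -0.07], [-0.04, 0, -0.07]]' --rotation '[[0, 0, 0], [0, 0, 0], [0, 0, 0], [0, 0, 0], [0, 0, 0], [0, 0, 0], [0, 0, 0], [0, 0, 0], [0, 0, 0], [0, 0, 0]]'

```text
time: 8.75
tool_pos: [420.4, -87.3, 117.3]
tcp_rot: [-180.0, 0.0, 4.6]
ft_force: [0.9, 0.7, -1.4]
finger_gap: 24.9
grip_force: 44.6
```

```bash
python3 -c "
from h import *
st()"
```

```text
8.75 holder xyz [-4.400e+01 -1.000e-01  1.173e+02] rot [-1.7998e+02  2.0000e-02  4.5500e+00] F [ 0.9  0.7 -1.4] gap 24.9 grip 44.6 j [-18.6 -13.8 119.9   0.   73.8  66.9]
```

servo_tool --fingers '[0.02, 0.02, 0.02, 0.02, 0.02, 0.02, 0.02, 0.02, 0.02, 0.02]' --linear '[[0, 0, 0], [0, 0, 0], [0, 0, 0], [0, 0, 0], [0, 0, 0], [0, 0, 0], [0, 0, 0], [0, 0, 0], [0, 0, 0], [0, 0, 0]]' --rotation '[[0, 0, -4], [0, 0, -12], [0, 0, -20], [0, 0, -28], [0, 0, -36], [0, 0, -44], [0, 0, -52], [0, 0, -60], [0, 0, -68], [0, 0, -76]]'

```text
time: 9.75
tool_pos: [420.7, -87.2, 117.2]
tcp_rot: [-180.0, -0.0, 80.9]
ft_force: [-0.4, -0.0, -2.0]
finger_gap: 25.3
grip_force: 44.6
```

servo_tool --fingers '[0.02, 0.02, 0.02, 0.02, 0.02, 0.02, 0.02, 0.02, 0.02, 0.02]' --linear '[[0, 0, 0], [0, 0, 0], [0, 0, 0], [0, 0, 0], [0, 0, 0], [0, 0, 0], [0, 0, 0], [0, 0, 0], [0, 0, 0], [0, 0, 0]]' --rotation '[[0, 0, -8], [0, 0, -16], [0, 0, -24], [0, 0, -32], [0, 0, -40], [0, 0, -48], [0, 0, -56], [0, 0, -64], [0, 0, -72], [0, 0, -80]]'

```text
time: 10.75
tool_pos: [420.7, -87.3, 117.3]
tcp_rot: [180.0, -0.0, 160.9]
ft_force: [0.1, 0.4, -2.2]
finger_gap: 24.9
grip_force: 44.6
```

servo_tool --fingers '[0.02, 0.02, 0.02, 0.02, 0.02, 0.02]' --linear '[[0, 0, 0], [0, 0, 0], [0, 0, 0], [0, 0, 0], [0, 0, 0], [0, 0, 0]]' --rotation '[[0, 0, -8], [0, 0, -16], [0, 0, -22], [0, 0, -24], [0, 0, -24], [0, 0, -24]]'

```text
time: 11.35
tool_pos: [420.6, -87.3, 117.5]
tcp_rot: [180.0, -0.0, -175.5]
ft_force: [-0.2, -0.3, -1.0]
finger_gap: 25.3
grip_force: 44.6
```

```bash
python3 -c "
from h import *
st();s=snap('wrist','w3');t=snap('top','t3');print(delta((-8,0.3,49),-175.5))
for f,a in (('w3',cv2.imread('pics/w3.png')),):
    pass
a=cv2.imread('pics/t3.png')[150:310,260:380]
a=cv2.resize(a,None,fx=3.6,fy=3.6,interpolation=cv2.INTER_CUBIC)
b=cv2.resize(cv2.imread('pics/w3.png'),(360,270),interpolation=cv2.INTER_AREA)
c=np.zeros((576,795,3),np.uint8);c[:,:432]=a;c[:270,434:794]=b
cv2.imwrite('pics/c3.png',c)"
```

```text
11.35 holder xyz [-4.380e+01 -1.000e-01  1.175e+02] rot [ 1.7998e+02 -3.0000e-02 -1.7550e+02] F [-0.2 -0.3 -1. ] gap 25.3 grip 44.6 j [ -18.6  -13.7  119.9    0.    73.8 -113.1]
(array([-0.0358,  0.0004,  0.0686]), array([ 0.01, -0.02,  0.02]))
```

View pics/c3.png

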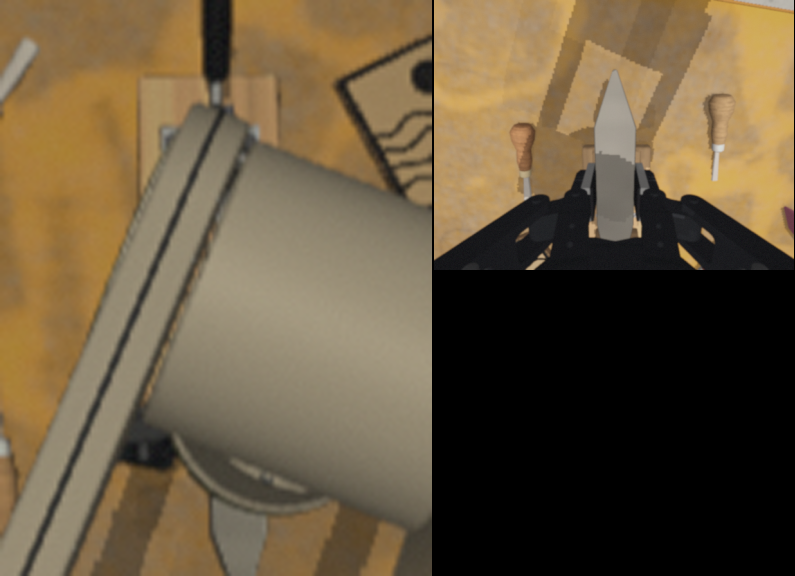

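The stone is held straight and its wedge end now points toward the robot. I'll move over the channel and lower.

servo_tool --fingers '[0.02, 0.02, 0.02, 0.02, 0.02, 0.02, 0.02, 0.02, 0.02, 0.02]' --linear '[[-0.015, 0, 0], [-0.03, 0, 0.01], [-0.038, 0, 0.02], [-0.038, 0, 0.032], [-0.038, 0, 0.042], [-0.038, 0, 0.05], [-0.038, 0, 0.056], [-0.038, 0, 0.06], [-0.038, 0, 0.064], [-0.038, 0, 0.066]]' --rotation '[[0, 0, 0], [0, 0, 0], [0, 0, 0], [0, 0, 0], [0, 0, 0], [0, 0, 0], [0, 0, 0], [0, 0, 0], [0, 0, 0], [0, 0, 0]]'

```text
time: 12.45
tool_pos: [458.6, -84.1, 51.8]
tcp_rot: [180.0, 0.0, -175.4]
ft_force: [-0.1, 1.7, -1.3]
finger_gap: 25.0
grip_force: 44.8
```

```bash
python3 -c "
from h import *
st()"
```

```text
12.45 holder xyz [-5.7  0.1 51.8] rot [ 1.7997e+02  3.0000e-02 -1.7544e+02] F [-0.1  1.7 -1.3] gap 25.0 grip 44.8 j [ -16.7   -1.9  116.9    0.    65.  -111.3]
```

servo_tool --fingers '[0.02, 0.02, 0.02, 0.02]' --linear '[[0, -0.0003, 0.0015], [0, -0.0003, 0.003], [0, -0.0003, 0.0035], [0, -0.0003, 0.0035]]' --rotation '[[0, 0, 0], [0, 0, 0], [0, 0, 0], [0, 0, 0]]'

```text
time: 12.85
tool_pos: [458.8, -84.2, 48.8]
tcp_rot: [180.0, 0.0, -175.4]
ft_force: [-2.3, 5.6, 4.7]
finger_gap: 25.1
grip_force: 45.4
```

```bash
python3 -c "
from h import *
st()"
```

```text
12.85 holder xyz [-5.5  0.  48.8] rot [ 1.7996e+02  2.0000e-02 -1.7543e+02] F [-2.3  5.6  4.7] gap 25.1 grip 45.4 j [-1.670e+01 -1.600e+00  1.169e+02  1.000e-01  6.470e+01 -1.113e+02]
```

servo_tool --fingers '[0.02, 0.02, 0.02, 0.02, 0.02]' --linear '[[-0.001, 0.0012, -0.0005], [-0.003, 0.0015, -0.0005], [-0.005, 0.0015, -0.0005], [-0.007, 0.0015, -0.0005], [-0.008, 0.0015, -0.0005]]' --rotation '[[0, 0, 0], [0, 0, 0], [0, 0, 0], [0, 0, 0], [0, 0, 0]]'

```text
time: 13.35
tool_pos: [466.6, -82.7, 48.8]
tcp_rot: [-180.0, -0.0, -175.4]
ft_force: [-1.8, 0.6, 2.7]
finger_gap: 24.6
grip_force: 45.1
```

servo_tool --fingers '[0.02, 0.02, 0.02, 0.02]' --linear '[[-0.001, 0, 0], [-0.002, 0, 0], [-0.003, 0, 0], [-0.003, 0, 0]]' --rotation '[[0, 0, 0], [0, 0, 0], [0, 0, 0], [0, 0, 0]]'

```text
time: 13.75
tool_pos: [469.5, -82.3, 48.9]
tcp_rot: [-180.0, 0.0, -175.4]
ft_force: [-1.6, 0.3, 1.7]
finger_gap: 25.0
grip_force: 45.1
```

```bash
python3 -c "
from h import *
st()"
```

```text
13.75 holder xyz [ 5.4  1.  48.9] rot [-1.7999e+02  2.0000e-02 -1.7543e+02] F [-1.6  0.3  1.7] gap 25.0 grip 45.1 j [ -16.1    0.   115.3    0.    64.6 -110.7]
```

servo_tool --fingers '[0.02, 0.02, 0.02, 0.02, 0.02]' --linear '[[-0.001, 0, 0], [-0.002, 0, 0], [-0.003, 0, 0], [-0.004, 0, 0], [-0.004, 0, 0]]' --rotation '[[0, 0, 0], [0, 0, 0], [0, 0, 0], [0, 0, 0], [0, 0, 0]]'

```text
time: 14.25
tool_pos: [470.0, -82.3, 48.8]
tcp_rot: [180.0, -0.5, -175.4]
ft_force: [-24.0, -2.6, 23.6]
finger_gap: 25.3
grip_force: 47.8
```

```bash
python3 -c "
from h import *
st()"
```

```text
14.25 holder xyz [ 5.8  1.1 48.8] rot [ 179.97   -0.46 -175.42] F [-24.   -2.6  23.6] gap 25.3 grip 47.8 j [ -16.     0.5  114.8   -0.2   65.1 -110.5]
```

Firm contact with the end stop. I'll relax the push and release.

servo_tool --fingers '[0.02, 0.02, 0.03, 0.04, 0.05, 0.05]' --linear '[[0.002, 0, 0], [0.0032, 0, 0], [0.0032, 0, 0], [0.0032, 0, 0], [0.0032, 0, 0], [0.0032, 0, 0]]' --rotation '[[0, 0, 0], [0, 0, 0], [0, 0, 0], [0, 0, 0], [0, 0, 0], [0, 0, 0]]'

```text
time: 14.85
tool_pos: [470.3, -82.2, 48.8]
tcp_rot: [180.0, 0.0, -175.4]
ft_force: [0.6, 0.2, -0.1]
finger_gap: 50.2
grip_force: 0.0
```

servo_tool --fingers '[0.05, 0.05, 0.05, 0.05, 0.05, 0.05, 0.05]' --linear '[[0, 0, -0.01], [0, 0, -0.03], [0, 0, -0.07], [0, 0, -0.11], [0, 0, -0.145], [0, 0, -0.155], [0, 0, -0.155]]' --rotation '[[0, 0, 0], [0, 0, 0], [0, 0, 0], [0, 0, 0], [0, 0, 0], [0, 0, 0], [0, 0, 0]]'

```text
time: 15.55
tool_pos: [471.6, -82.6, 206.6]
tcp_rot: [-179.9, 0.3, -175.4]
ft_force: [0.4, -0.0, 0.8]
finger_gap: 50.1
grip_force: 0.0
```

```bash
python3 -c "
from h import *
st();s=snap('wrist','w4');t=snap('scene','s4')
for q in [(70,0,46),(0,0,46),(-70,0,46),(-36,39,18),(-36,-39,18)]: print(q,np.round(pix(s,hw(q)),1), np.round(pix(t,hw(q)),1))
b=cv2.imread('pics/s4.png')[120:260,245:395]
b=cv2.resize(b,(390,364),interpolation=cv2.INTER_CUBIC)
a=cv2.imread('pics/w4.png')[60:360,180:380]
c=np.zeros((600,795,3),np.uint8);c[:,:400]=cv2.resize(a,(400,600),interpolation=cv2.INTER_CUBIC);c[:364,402:792]=b
cv2.imwrite('pics/c4.png',c)"
```

```text
15.55 holder xyz [  7.4   0.6 206.6] rot [-179.9     0.27 -175.43] F [ 0.4 -0.   0.8] gap 50.1 grip 0.0 j [ -16.1  -10.5  107.5    0.    82.7 -110.6]
(70, 0, 46) [282.6 260.1] [314.9 200.8]
(0, 0, 46) [282.8 187. ] [342.7 215.4]
(-70, 0, 46) [283.1 102.8] [372.2 230.9]
(-36, 39, 18) [325.3 141.9] [346.6 243.8]
(-36, -39, 18) [240.5 141.7] [365.6 219.8]
```

View pics/c4.png

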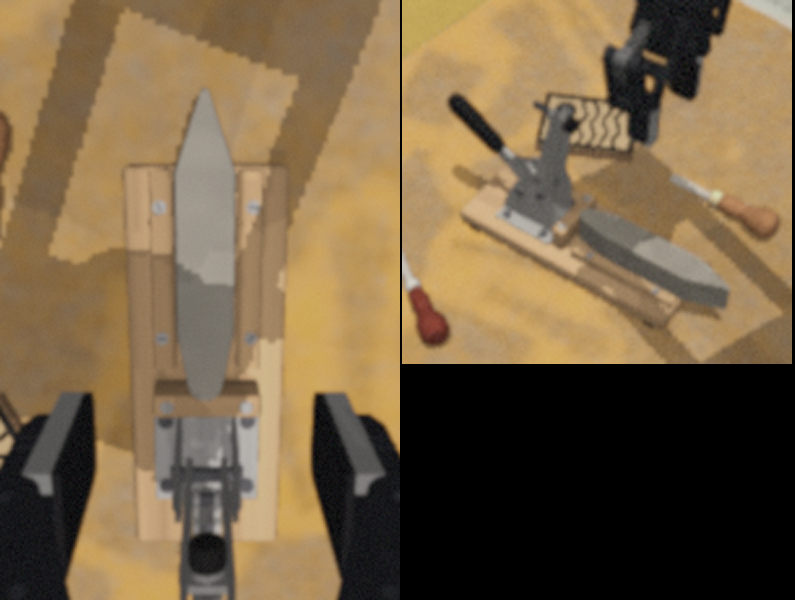

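The stone lies straight, its nose end touching the stop at crop (206,390) and its wedge tip out at (205,88). Next is the handle.

servo_tool --fingers '[0.05, 0.05, 0.05, 0.05, 0.05, 0.05, 0.05, 0.05, 0.05]' --linear '[[-0.02, 0.001, 0], [-0.055, 0.001, 0], [-0.09, 0.001, 0], [-0.125, 0.001, 0], [-0.155, 0.001, 0], [-0.172, 0.001, 0], [-0.179, 0.001, 0], [-0.18, 0.001, 0], [-0.18, 0.001, 0]]' --rotation '[[0, 0, 0], [0, 0, 0], [0, 0, 0], [0, 0, 0], [0, 0, 0], [0, 0, 0], [0, 0, 0], [0, 0, 0], [0, 0, 0]]'

```text
time: 16.55
tool_pos: [648.4, -66.9, 202.5]
tcp_rot: [180.0, -0.1, -175.4]
ft_force: [-0.1, 0.3, 0.2]
finger_gap: 50.4
grip_force: 0.0
```

```bash
python3 -c "
from h import *
st();print(delta((187,2,92),-175.5))"
```

```text
16.55 holder xyz [184.9   2.4 202.5] rot [ 1.7997e+02 -1.3000e-01 -1.7543e+02] F [-0.1  0.3  0.2] gap 50.4 grip 0.0 j [ -10.4   16.9   79.5   -0.    83.7 -105. ]
(array([-0.0023, -0.0005,  0.1105]), array([ 0.03, -0.13,  0.07]))
```

servo_tool --fingers '[0.05, 0.05, 0.05, 0.05, 0.05, 0.03, 0.01, 0.01, 0.01, 0.01]' --linear '[[-0.002, 0, 0.025], [-0.002, 0, 0.06], [-0.002, 0, 0.09], [-0.002, 0, 0.107], [-0.002, 0, 0.11], [-0.002, 0, 0.11], [-0.002, 0, 0.11], [-0.002, 0, 0.11], [-0.002, 0, 0.11], [-0.002, 0, 0.11]]' --rotation '[[0, 0, 0], [0, 0, 0], [0, 0, 0], [0, 0, 0], [0, 0, 0], [0, 0, 0], [0, 0, 0], [0, 0, 0], [0, 0, 0], [0, 0, 0]]' --force 25

```text
time: 17.55
tool_pos: [652.9, -66.8, 96.3]
tcp_rot: [-180.0, 0.2, -175.4]
ft_force: [-1.1, 1.7, 6.5]
finger_gap: 14.9
grip_force: 25.7
```

```bash
python3 -c "
from h import *
st()
p=wh(r.sense()['tool_pos']); d=p[[0,2]]-[122,51]; R=np.hypot(*d); a=np.arctan2(*d); print(R,a)
for k in range(1,13):
    t=a*(1-k/11.); print(k,np.round([-(122+R*np.sin(t)-p[0]),-(51+R*np.cos(t)-p[2])],1))"
```

```text
17.55 holder xyz [189.4   2.2  96.3] rot [-179.96    0.19 -175.42] F [-1.1  1.7  6.5] gap 14.9 grip 25.7 j [ -10.3   22.4   84.3    0.    73.2 -104.9]
81.15370169670607 0.979232598062929
1 [ 4.3 -5.8]
2 [  9.1 -11.2]
3 [ 14.3 -16.2]
4 [ 20.  -20.6]
5 [ 26.  -24.6]
6 [ 32.4 -28. ]
7 [ 39.1 -30.8]
8 [ 45.9 -33. ]
9 [ 53.  -34.6]
10 [ 60.1 -35.6]
11 [ 67.4 -35.9]
12 [ 74.6 -35.6]
```

servo_tool --fingers '[0.01, 0.01, 0.01, 0.01, 0.01, 0.01, 0.01, 0.01, 0.01, 0.01]' --linear '[[0.0043, 0, -0.0058], [0.0091, 0, -0.0112], [0.0143, 0, -0.0162], [0.02, 0, -0.0206], [0.026, 0, -0.0246], [0.0324, 0, -0.028], [0.0391, 0, -0.0308], [0.0459, 0, -0.033], [0.053, 0, -0.0346], [0.0585, 0, -0.0356]]' --rotation '[[0, 0, 0], [0, 0, 0], [0, 0, 0], [0, 0, 0], [0, 0, 0], [0, 0, 0], [0, 0, 0], [0, 0, 0], [0, 0, 0], [0, 0, 0]]'

```text
time: 18.55
tool_pos: [595.4, -71.4, 132.0]
tcp_rot: [-179.9, 0.4, -175.4]
ft_force: [5.7, 1.1, 0.7]
finger_gap: 14.8
grip_force: 25.5
```

servo_tool --fingers '[0.01, 0.01, 0.01, 0.01, 0.01, 0.01]' --linear '[[0.003, 0, 0], [0.006, 0, 0], [0.009, 0, 0], [0.012, 0, 0], [0.013, 0, 0], [0.013, 0, 0]]' --rotation '[[0, 0, 0], [0, 0, 0], [0, 0, 0], [0, 0, 0], [0, 0, 0], [0, 0, 0]]'

```text
time: 19.15
tool_pos: [584.2, -72.4, 132.5]
tcp_rot: [-179.9, 0.6, -175.4]
ft_force: [12.8, 1.6, -1.0]
finger_gap: 14.6
grip_force: 25.5
```

```bash
python3 -c "
from h import *
st()"
```

```text
19.15 holder xyz [120.5   1.9 132.5] rot [-179.92    0.58 -175.42] F [12.8  1.6 -1. ] gap 14.6 grip 25.5 j [-1.210e+01  1.010e+01  9.500e+01  1.000e-01  7.440e+01 -1.067e+02]
```

servo_tool --fingers '[0.01, 0.01, 0.01, 0.01]' --linear '[[0.002, 0, 0], [0.004, 0, 0], [0.004, 0, 0], [0.004, 0, 0]]' --rotation '[[0, 0, 0], [0, 0, 0], [0, 0, 0], [0, 0, 0]]'

```text
time: 19.55
tool_pos: [582.8, -72.5, 132.8]
tcp_rot: [-179.9, 0.9, -175.4]
ft_force: [27.5, 3.7, -9.1]
finger_gap: 14.8
grip_force: 24.7
```

servo_tool --fingers '[0.01, 0.01, 0.03, 0.05, 0.05, 0.05]' --linear '[[-0.003, 0, 0], [-0.005, 0, 0], [-0.005, 0, 0], [-0.005, 0, 0], [-0.005, 0, -0.02], [-0.005, 0, -0.06]]' --rotation '[[0, 0, 0], [0, 0, 0], [0, 0, 0], [0, 0, 0], [0, 0, 0], [0, 0, 0]]'

```text
time: 20.15
tool_pos: [578.2, -71.9, 185.6]
tcp_rot: [179.9, -0.5, -175.4]
ft_force: [1.0, 0.3, 0.1]
finger_gap: 49.8
grip_force: 0.0
```

servo_tool --fingers '[0.05, 0.05, 0.05, 0.05, 0.05, 0.05, 0.05, 0.05]' --linear '[[0, 0, -0.04], [0, -0.02, -0.08], [0, -0.06, -0.09], [0, -0.11, -0.09], [0, -0.16, -0.09], [0, -0.2, -0.09], [0, -0.22, -0.09], [0, -0.22, -0.09]]' --rotation '[[0, 0, 0], [0, 0, 0], [0, 0, 0], [0, 0, 0], [0, 0, 0], [0, 0, 0], [0, 0, 0], [0, 0, 0]]'

```text
time: 20.95
tool_pos: [597.7, -294.9, 278.4]
tcp_rot: [-180.0, -0.1, -175.7]
ft_force: [0.6, 0.0, 0.2]
finger_gap: 50.1
grip_force: 0.0
```

```bash
python3 -c "
from h import *
st();s=snap('top','t5');t=snap('scene','s5')
b=cv2.imread('pics/s5.png')[120:260,245:395]
b=cv2.resize(b,(390,364),interpolation=cv2.INTER_CUBIC)
a=cv2.imread('pics/t5.png')[160:303,270:365]
c=np.zeros((600,795,3),np.uint8);c[:,:399]=cv2.resize(a,(399,600),interpolation=cv2.INTER_CUBIC);c[:364,402:792]=b
cv2.imwrite('pics/c5.png',c)"
```

```text
20.95 holder xyz [ 116.5 -220.9  278.4] rot [-1.8000e+02 -8.0000e-02 -1.7565e+02] F [0.6 0.  0.2] gap 50.1 grip 0.0 j [ -30.6   17.3   71.1   -0.    91.7 -125. ]
```

View pics/c5.png

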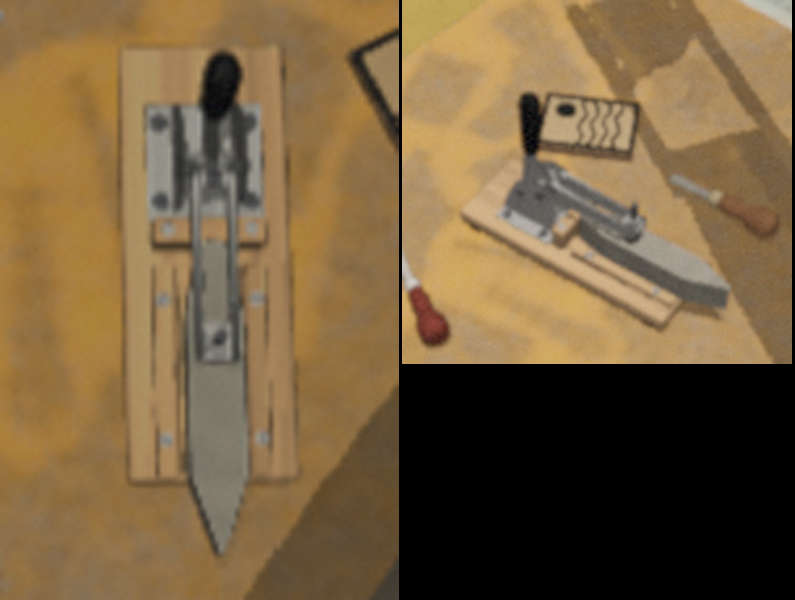

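The wedge tip is out at crop (220,555), matching where the nose was at the start. The foot is down at (219,340) and the handle is upright at (222,80), as it was at first.

```bash
python3 -c "
from bench import r
print(r.hand_in())"
```

```text
the job is handed in; nothing more can be done
None
```

I turned the stone end for end: it lies flat and clamped in the channel with the wedge end out and the other end against the stop. The handle is upright again, and I handed the job in at about 21 s.

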